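Take the bayonet filter cartridge out of the solvent filter station and store it

ROBOT

A 6-joint arm with a two-finger parallel gripper is mounted at the origin on the work surface. World frame = base frame: x ahead of the robot, y to its left, z up, the work surface at z = 0. Lengths are in m, angles in rad, forces in N, time in s.
With the tool pointing down it reaches from about 0.15 to 0.775 m from the base axis. Payload 6.1 kg.
Tool frame: the origin (TCP) lies on the centre line of the jaws, within the pads' length; the fingertips stand 25 mm ahead of it and the grasp point (between the pads) lies 6 mm ahead of it; z points along the fingers, y is the line along which they close (so a half turn about z gives the same grasp; the last joint's range is limited). The gripper opens to 85 mm and grips with 20 to 120 N. Pads are 22 mm wide; open, the fingers measure 114 mm over their backs; the gripper's body (76 mm by 85 mm) begins 54 mm behind the grasp point. The pads swing forward as they close: fully open they stand 13 mm farther back than shut.
Start: joints at [0, 0.126, -0.04, 1.405, 0, 1.571], TCP at [0.525, -0, 0.256] pointing down, gripper open.
Joint ranges: [-2.72, 2.72], [-0.95, 1.95], [-1.27, 1.35], [-1.78, 2.02], [-1.46, 1.47], [-3.14, 3.14]. Speed limits (rad/s): [2.39, 2.39, 3.01, 3.14, 3.14, 3.14].

INTERFACE

Orientations are given as a rotation vector (axis times angle).
In Python, from plant import arm, cams, nets gives the robot as it stands.
- The arm moves only by the shell command python3 -m crank 'ROWS' [FORCE]. ROWS is JSON, a list of rows, each a list of 7 numbers: the shift along the world's x, y, z in m, then the turn, a rotation vector about the world's x, y, z in degrees, then the opening, from 0 (shut) to 1 (fully open). In form: [[x, y, z, wx, wy, wz, jaw], ...]. A call has 1 to 5 rows; each row is the pose to reach, as a shift and turn from the pose commanded when the call began; what a row does not reach only later rows make up. A row lasts 1/8 s, in which the tool goes at most 62.5 mm and 10.7 degrees, less where a joint would pass 70% of its speed; a pose out of reach is approached as far as the arm can. A call with a gripper value outside its range is refused whole. The fingers move at their own pace and stop on an object; FORCE is the grip in N (left out, the last holds). Time passes only in rows, so rows that repeat a pose let the fingers close. It gives the time, the measured TCP pose, the force, the opening and the grip force at its end, in the units of the state.
- arm.read_state(): the state, without advancing time (a new reading comes with each control period).
- cams.read_camera(name): name is "scene" or "side" or "wrist"; returns a dict with "frame" (420x560x3 uint8, blue, green, red), "vertical_fov" (degrees; the focal length in pixels is half the picture's height over the tangent of half this angle, whatever the lens; pixels are square), "cx", "cy" (the principal point, pixels), "k1" (the pictures are not rectified: a ray, as slopes to the right and down, at radius r is drawn at 1 + k1 r^2 times it, then the intrinsics apply), "T" (4x4, takes a point from camera to world coordinates); the wrist camera has in their place "hand_eye" (4x4, takes a point from camera to tool coordinates, whose origin is the TCP and whose axes are the flange's). Camera axes: x right, y up, looking along -z (the intrinsics and any distortion apply to the point x, -y, -z); pixel columns grow to the right and rows downward; lengths in m; the calibration is good to about 2 mm. A picture is of the moment at which its call begins: read the wrist's pose just before it. There is no depth.
- arm.sign_off(): hands the job in; it is judged then, once.
Trained networks look in a picture, given as the dict that the camera call returned (one of the last four; its "shot" number tells which), for a name from the list of things; names that differ only in an ending like _2 or _b are one class to them, and where a whole thing is asked for, a point or a joint stands for the part that bears it (a point fixed in the world has none). Each returns a list of dicts, best first, with "score" (0 to 1); they miss things now and then, are a little off and sometimes report something else, mostly with a low value. They report only what shows in the picture. A call takes as long as a camera call. They do not tell look-alikes from the thing itself.
- nets.recognise(picture, target): "bbox" ([left, top, width, height] in pixels, round what is visible of it).
- nets.pinpoint(picture, target): "location" ([column, row] in pixels: a listed point, or the origin of a listed thing).
The state is a dict: "time": time; "joint_pos": joint angles; "joint_velocities": joint speeds; "effort": joint torques, N m; "position": TCP position; "eef_rot": TCP orientation; "ft_force": force on the tool from outside, world axes, zero at the start; "torque": the same for the moment, N m; "grip_width": opening from 0.0 (shut) to 1.0 (fully open); "gripper_force": force on a finger pad.
Only numpy, scipy, OpenCV 4.12 (cv2) and the standard library are available. Lean on these libraries where they do the work, as an engineer would, in place of code of your own. Each camera call takes 0.05 s, during which the arm holds its last target. There are 200 camera calls.

TASK

Take the used filter cartridge out of the white filter station: it is held by a sprung bayonet, so press its orange grip down, turn it anticlockwise (seen from above) past the catch up to the stop, and lift it out. Lay it on its side on the grey-green rubber mat and let go of it, then take it again across its barrel and lay it in the blue storage cradle, lying down on the cradle's floor with its orange grip between the two side cheeks. Leave the bottles, vial, beaker, cap and wrench where they are.

Things in the scene. Friction and masses are not known exactly. Their poses are not given: they have to be found in the camera images.
- cartridge: Loose filter cartridge, 0.16-0.26 kg, 76 mm long. Origin: centre of its foot's underside; z: its axis, foot to grip. Barrel 35 mm diameter at z=0..40 mm, light grey with blue band. Square grey flange 46 x 46 mm (sides along x, y) at z=40..46. Orange grip blade at z=46..76: 40 mm along x, 10 mm thick along y. Start: upright in the well, foot 32 mm above the bench, only flange and blade showing.
- cartridge_lugs (a point): Point on the cartridge's axis 22 mm from the foot, axes as the cartridge's. Here two steel lugs stand out along +x and -x: 9 mm wide, 8 mm high, 48 mm over both tips. Locked, a spring holds them up in pockets behind a catch tooth: about 6 N of push starts the cartridge down, 10 N gets it the 5.5 mm needed to pass under the tooth, 12 N the 8 mm to where it bottoms.
- cartridge_mid (a point): Point on the cartridge's axis, 38 mm from the foot (half length), axes as the cartridge's. Lying on a side of its square flange the cartridge does not roll; its axis is then about 24 mm above the surface (blade on edge) or 23 mm here and 7 degrees off level (blade flat). Let go when tilted 45 degrees with the foot's edge on the mat, it falls over onto its side, grip end down.
- cartridge_grip (a point): Point on the cartridge's axis in the orange blade, 72 mm from the foot, 4 mm below the blade's top edge; axes as the cartridge's.
- well (a point): Centre of the well's mouth, 63 mm above the bench; the cartridge's axis starts within 2 mm of it. Held down, the cartridge turns anticlockwise (from above) 50 to 80 degrees, hidden and different each time, to a firm end stop. There, and up to 10 degrees before it, it comes free: it springs up 5 mm when let up and lifts straight out; 30 mm of lift clears the station.
- station: Fixed white filter station, a block 130 x 130 mm and 60 mm high with a black front window, a round well in the middle of its top and an aluminium collar round the well (outer diameter 96 mm, top at 63 mm). Origin: centre of its underside, z up. Its yaw says nothing about the hidden bayonet's angle.
- mat: Fixed grey-green rubber mat, 130 mm (its x) x 150 mm (its y) x 3 mm thick. Origin: centre of its underside.
- cradle: Fixed blue storage cradle: plate 110 mm (its x) x 90 mm (its y), 12 mm thick; origin: centre of its underside, z up. Grey walls rise 16 mm above the plate: end walls at x=-42..-49 mm and x=+42..+49 mm (68 and 46 mm long), two side cheeks from x=-45 to -3 mm at y=+-28..34 mm. From x=-3 to +42 mm the sides are open for the fingers.
- bed (a point): Middle of the cradle's bed, on the plate's upper face 12 mm above the bench, axes as the cradle's. The cartridge lies centred over it along the cradle's x, foot to +x, flange and orange grip to -x between the cheeks; 84 mm between the end walls, 56 mm between the cheeks. Its axis is then about 36 mm above the bench.
- amber_bottle: Bystander: amber bottle, 72 mm in diameter, 190 mm high. Origin: centre of its underside.
- clear_bottle: Bystander: clear glass bottle, 64 mm in diameter, 150 mm high. Origin: centre of its underside.
- blue_cap: Bystander: blue bottle cap, 42 mm in diameter, 24 mm high. Origin: centre of its underside.
- beaker: Bystander: glass beaker, 60 mm in diameter, 70 mm high. Origin: centre of its underside.
- wrench: Bystander: steel wrench, 140 mm long, lying flat along its x. Origin: centre of its underside.
- vial: Bystander: small amber vial, 28 mm in diameter, 45 mm high. Origin: centre of its underside.
There are look-alikes about, which are no part of the job. Leave any brown or yellow look-alike of the cartridge alone.

How it is judged:
On the way, in this order (a step that is already met when the one before it is completed fails the run):
1. the cartridge is pressed down in the well by at least 5 mm, under the catch (z of cartridge in the frame of station below 0.027 m and horizontal distance between cartridge and well below 0.01 m), for 0.1 s.
2. the cartridge is turned out of its bayonet and lifted clear of the station, upright (z of cartridge in the frame of station above 0.068 m and angle between cartridge's own z axis and vertical below 0.35 rad and horizontal distance between cartridge and well below 0.04 m), for 0.05 s.
3. the cartridge lies on its side on the mat, let go and at rest (x of cartridge_mid in the frame of mat between -0.065 and 0.065 m and y of cartridge_mid in the frame of mat between -0.075 and 0.075 m and z of cartridge_mid in the frame of mat below 0.036 m and angle between cartridge's own z axis and vertical between 1.3 and 1.84 rad and contact force between the fingers and cartridge below 0.05 N and linear speed of cartridge below 0.03 m/s), for 0.2 s.
At the end, for the whole second after the job is handed in: The cartridge lies at rest on the cradle's floor between the end walls (middle within 9 mm along and 10 mm across, not more than 41 mm high, axis within 11 degrees of level), its orange grip at the end with the cheeks (x of cartridge_mid in the frame of cradle between -0.009 and 0.009 m and y of cartridge_mid in the frame of cradle between -0.01 and 0.01 m and z of cartridge_mid in the frame of cradle below 0.041 m and x of cartridge_grip in the frame of cradle below -0.02 m and angle between cartridge's own z axis and vertical between 1.38 and 1.76 rad and linear speed of cartridge below 0.02 m/s); the robot touches nothing.
It fails at once if a bystander (bottle, vial, beaker, cap or wrench) is moved more than 30 mm (distance of any of amber_bottle, clear_bottle, blue_cap, beaker, wrench, vial from where it was at the start of the episode above 0.03 m).
It also fails if it takes over 72 s, if anything falls off the work surface, if the arm or the gripper's body presses on something with over 40 N, if the wrist force passes 120 N, or if a joint passes its speed limit or range.

## Working session

There is one attempt and no reset: what is moved stays moved. The work goes in short steps, Python scripts to look and compute and a shell command to move; the robot and the scene stay as the last step left them, time stands still between calls to the robot, and variables do not carry over. Pictures are saved under pics/ and viewed, at most 13 in all, crops included, and the job is handed in when it is done.

```bash
ls; mkdir -p pics; cat > h.py <<'E'
import numpy as np, cv2
from scipy.spatial.transform import Rotation as R
from plant import arm,cams,nets
def shot(n):
    s=arm.read_state(); p=cams.read_camera(n)
    if 'T' in p: p['W']=np.array(p['T'])
    else:
        T=np.eye(4);T[:3,:3]=R.from_rotvec(s['eef_rot']).as_matrix();T[:3,3]=s['position']
        p['W']=T@np.array(p['hand_eye'])
    return p
def ray(p,uv):
    f=p['frame'].shape[0]/2/np.tan(np.radians(p['vertical_fov'])/2)
    d=np.array([(uv[0]-p['cx'])/f,(uv[1]-p['cy'])/f]);u=d.copy()
    for _ in range(20): u=d/(1+p['k1']*(u@u))
    return p['W'][:3,3],p['W'][:3,:3]@np.array([u[0],-u[1],-1])
def atz(p,uv,z):
    o,d=ray(p,np.array(uv,float)); return o+d*(z-o[2])/d[2]
def proj(p,X):
    f=p['frame'].shape[0]/2/np.tan(np.radians(p['vertical_fov'])/2)
    c=np.linalg.inv(p['W'])@np.append(X,1); s=np.array([c[0],-c[1]])/-c[2]
    s=s*(1+p['k1']*(s@s)); return s*f+[p['cx'],p['cy']]
def tri(a,b):
    (o1,d1),(o2,d2)=a,b; d1=d1/np.linalg.norm(d1);d2=d2/np.linalg.norm(d2)
    t=np.linalg.lstsq(np.c_[d1,-d2],o2-o1,rcond=None)[0]
    return (o1+d1*t[0]+o2+d2*t[1])/2,np.linalg.norm(o1+d1*t[0]-o2-d2*t[1])
E
cat > look.py <<'E'
from h import *
np.set_printoptions(precision=3,suppress=True)
Z=dict(station=0,well=.063,cartridge_grip=.104,mat=0,cradle=0,bed=.012,amber_bottle=0,clear_bottle=0,blue_cap=0,beaker=0,wrench=0,vial=0)
for n in ('scene','side','wrist'):
    p=shot(n); cv2.imwrite(f'pics/{n}0.png',p['frame']); print(n,p['W'][:3,3])
    for k,z in Z.items():
        for r in nets.pinpoint(p,k)[:3]:
            if r['score']>.3: print(' ',k,np.array(r['location']),round(r['score'],2),atz(p,r['location'],z))
E
python3 look.py
```

```text
pics
scene [1.085 0.175 0.837]
  station [380.8 234.3] 0.64 [0.518 0.303 0.   ]
  well [382.9 218. ] 0.92 [0.518 0.295 0.063]
  well [109.2 260.3] 0.74 [ 0.732 -0.241  0.063]
  well [281.3 184.4] 0.73 [0.47  0.061 0.063]
  cartridge_grip [394.7 205. ] 0.95 [0.51  0.311 0.104]
  cartridge_grip [450.1 208.1] 0.62 [0.495 0.424 0.104]
  cartridge_grip [395.3 165.7] 0.57 [0.399 0.307 0.104]
  mat [237.8 232.6] 0.78 [ 0.579 -0.018  0.   ]
  cradle [147.5 183.8] 0.89 [ 0.484 -0.273  0.   ]
  cradle [388.8 215.1] 0.67 [0.46  0.318 0.   ]
  cradle [291.7 309.7] 0.49 [0.737 0.136 0.   ]
  bed [144.4 180.1] 0.96 [ 0.483 -0.278  0.012]
  amber_bottle [386.2 219.5] 0.66 [0.474 0.312 0.   ]
  amber_bottle [106.2 258.4] 0.58 [ 0.701 -0.283  0.   ]
  amber_bottle [388.3 212.4] 0.34 [0.453 0.316 0.   ]
  clear_bottle [345.4 314.6] 0.91 [0.725 0.244 0.   ]
  blue_cap [283.7 186.2] 0.77 [0.424 0.059 0.   ]
  blue_cap [386.4 218.9] 0.6 [0.473 0.313 0.   ]
  beaker [294.3 308.4] 0.61 [0.733 0.141 0.   ]
  beaker [145.1 185. ] 0.58 [ 0.489 -0.277  0.   ]
  wrench [226.7 295.9] 0.61 [ 0.734 -0.002  0.   ]

[... 893 characters left out ...]
2 [0.733 0.136 0.   ]
  wrench [257.8 201.4] 0.55 [ 0.731 -0.002  0.   ]
  vial [295.1 175.5] 0.67 [ 0.75  -0.155  0.   ]
  vial [212.  225.5] 0.47 [0.734 0.142 0.   ]
wrist [0.525 0.076 0.373]
  mat [319.5 199.6] 0.6 [ 0.576 -0.023  0.   ]
  cradle [261.5 362.4] 0.69 [ 0.495 -0.29   0.   ]
  cradle [258.5 356. ] 0.61 [ 0.491 -0.277  0.   ]
  bed [262.1 358.6] 0.93 [ 0.497 -0.271  0.012]
  amber_bottle [442.1 185.9] 0.4 [ 0.734 -0.005  0.   ]
  amber_bottle [436.3 292.7] 0.37 [ 0.752 -0.163  0.   ]
  blue_cap [196.  148.3] 0.8 [0.42  0.043 0.   ]
  beaker [461.7  64.8] 0.61 [0.733 0.137 0.   ]
  wrench [441.9 185.7] 0.93 [ 0.734 -0.004  0.   ]
  vial [434.5 291.4] 0.72 [ 0.749 -0.161  0.   ]
```

```bash
python3 -c "
import cv2
a=cv2.imread('pics/scene0.png');b=cv2.imread('pics/wrist0.png');c=cv2.imread('pics/side0.png')
cv2.imwrite('pics/c1.png',cv2.resize(c,(800,600)))
"
```

```text
(no output)
```

View pics/c1.png

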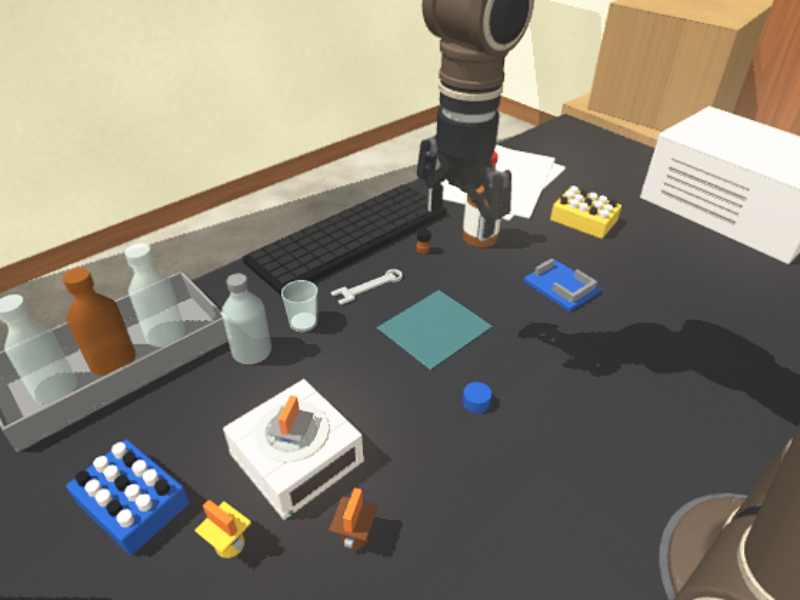

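View pics/scene0.png

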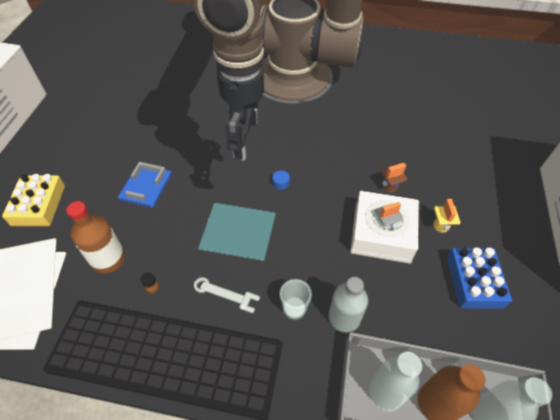

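The side view shows the station at (293,430) with the cartridge in it. The brown and yellow look-alikes are beside it at (352,515) and (222,525). The mat is at (435,328), and the cradle at (562,283) has its cheeks toward the robot. I'll go over the station for a closer look.

```bash
python3 -m crank '[[0,0.055,0,0,0,0,1],[0,0.11,0,0,0,0,1],[0,0.165,0,0,0,0,1],[0,0.22,0,0,0,0,1],[0,0.25,0,0,0,0,1]]'; python3 -m crank '[[0,0,0,0,0,0,1],[0,0,0,0,0,0,1]]'
cat > look2.py <<'E'
from h import *
import sys
np.set_printoptions(precision=4,suppress=True)
s=arm.read_state();print(s['time'],s['position'],R.from_rotvec(s['eef_rot']).as_matrix())
p=shot('wrist'); cv2.imwrite('pics/%s.png'%sys.argv[1],p['frame']); print(p['W'],p['k1'])
for k,z in dict(station=0,well=.063,cartridge_grip=.104).items():
    for r in nets.pinpoint(p,k)[:3]:
        if r['score']>.3: print(' ',k,np.array(r['location']),round(r['score'],2),atz(p,r['location'],z))
E
python3 look2.py w1
```

```text
time: 2.58
position: [0.5246, 0.2526, 0.256]
eef_rot: [-2.219, -2.224, 0.0]
ft_force: [0.1, -0.6, -0.0]
grip_width: 0.999
gripper_force: 0.0
time: 2.82
position: [0.5249, 0.2496, 0.2562]
eef_rot: [2.221, 2.221, -0.001]
ft_force: [0.4, -0.0, -0.7]
grip_width: 1.0
gripper_force: 0.0
2.825 [0.5249 0.2496 0.2562] [[-0.      1.     -0.0003]
 [ 1.      0.     -0.0005]
 [-0.0005 -0.0003 -1.    ]]
[[ 1.     -0.0009 -0.0003  0.5252]
 [ 0.0009  0.9537  0.3008  0.3253]
 [ 0.     -0.3008  0.9537  0.3733]
 [ 0.      0.      0.      1.    ]] 0.008170827282519706
  well [311.7 354.1] 0.35 [0.5657 0.0349 0.063 ]
  cartridge_grip [274.1 148.5] 0.87 [0.5191 0.3015 0.104 ]
  cartridge_grip [134.3 134.9] 0.57 [0.3954 0.3131 0.104 ]
```

View pics/w1.png

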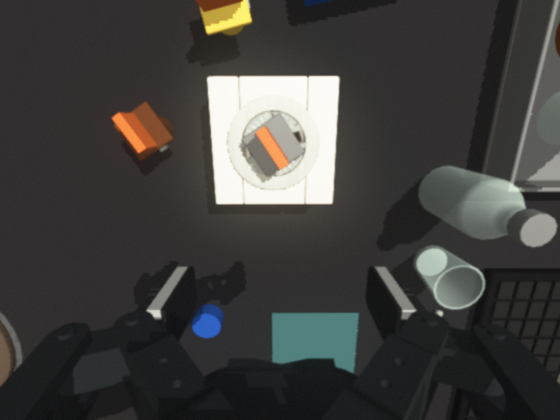

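The wrist view shows the orange blade at (272,147), about 35° off the image's vertical. The station's sides are parallel to the world axes. Next I'll fit the blade.

```bash
cat > blade.py <<'E'
from h import *
np.set_printoptions(precision=4,suppress=True)
def blade(p,c,z,rad=45):
    hsv=cv2.cvtColor(p['frame'],cv2.COLOR_BGR2HSV)
    m=cv2.inRange(hsv,(4,150,120),(16,255,255))
    k=np.zeros_like(m);cv2.circle(k,tuple(int(v) for v in c),rad,255,-1);m&=k
    ct=max(cv2.findContours(m,0,2)[0],key=cv2.contourArea)
    w=np.array([atz(p,q,z)[:2] for q in ct[:,0]],np.float32)
    return cv2.minAreaRect(w*1000),cv2.boxPoints(cv2.minAreaRect(w*1000))
if __name__=='__main__':
    p=shot('wrist')
    print(blade(p,(272,147),.108))
    # station top outline (white) at z=.06
    g=p['frame'].min(2); m=((g>185)*255).astype(np.uint8); k=np.zeros_like(m);k[60:220,190:350]=255;m&=k
    ct=np.vstack(cv2.findContours(m,0,2)[0])
    w=np.array([atz(p,q,.06)[:2] for q in ct[:,0]],np.float32); print('station',cv2.minAreaRect(w*1000))
    c=cv2.resize(p['frame'][60:220,190:350],(640,640),interpolation=cv2.INTER_CUBIC)[:600]
    cv2.imwrite('pics/crop1.png',c)
E
python3 blade.py
```

```text
(((517.5960083007812, 302.4131164550781), (10.229328155517578, 37.79945373535156), 33.18651580810547), array([[502.9705, 315.4306],
       [523.6606, 283.7965],
       [532.2215, 289.3957],
       [511.5314, 321.0298]], dtype=float32))
station ((517.548583984375, 302.13543701171875), (128.988525390625, 128.4647674560547), 0.07517339289188385)
```

View pics/crop1.png

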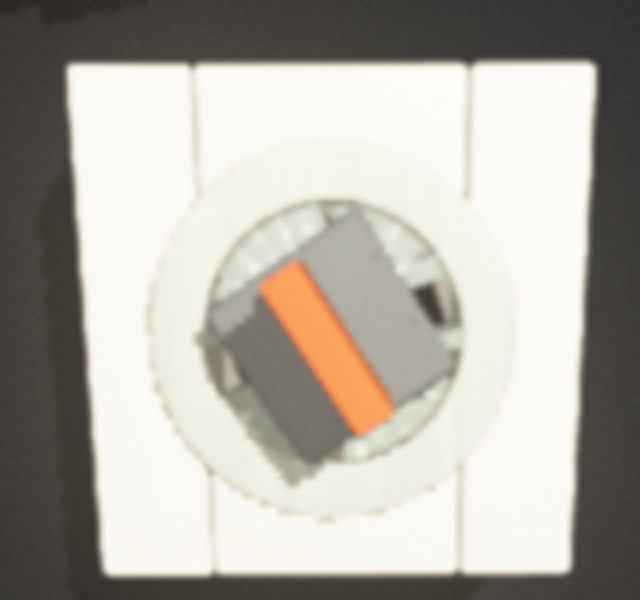

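```bash
python3 -m crank '[[-0.002,0.02,-0.02,0,0,9,1],[-0.005,0.04,-0.05,0,0,18,1],[-0.0074,0.053,-0.09,0,0,27,1],[-0.0074,0.053,-0.125,0,0,33.2,1],[-0.0074,0.053,-0.146,0,0,33.2,1]]'; python3 -m crank '[[0,0,-0.003,0,0,0,1],[0,0,-0.003,0,0,0,0.3],[0,0,-0.003,0,0,0,0.3],[0,0,-0.003,0,0,0,0],[0,0,-0.003,0,0,0,0]]' 80;  python3 -m crank '[[0,0,0,0,0,0,0],[0,0,0,0,0,0,0]]' 80
python3 -c "
from h import *
s=arm.read_state();print(s['joint_pos'],s['ft_force'],s['torque'],s['grip_width'],s['gripper_force'])"
```

```text
time: 3.7
position: [0.5169, 0.3021, 0.1084]
eef_rot: [-1.493, -2.763, 0.003]
ft_force: [-1.1, -0.5, 0.1]
grip_width: 1.001
gripper_force: 0.0
time: 4.32
position: [0.5178, 0.3031, 0.1078]
eef_rot: [1.494, 2.763, 0.001]
ft_force: [0.1, 0.3, -0.1]
grip_width: 0.148
gripper_force: 0.0
time: 4.58
position: [0.5176, 0.303, 0.1079]
eef_rot: [1.494, 2.763, 0.001]
ft_force: [-2.2, -1.2, 5.7]
grip_width: 0.101
gripper_force: 80.4
[ 5.29660290e-01  3.02770501e-01 -1.46264555e-01  1.12120858e+00
 -6.69945259e-05  1.52098791e+00] [-2.21031561 -1.16544394  5.70352632] [-0.2709433   0.33103787  0.0009097 ] 0.10098455817767361 80.44519901275635
```

```bash
python3 -m crank '[[0,0,-0.003,0,0,0,0],[0,0,-0.006,0,0,0,0],[0,0,-0.008,0,0,0,0],[0,0,-0.008,0,0,0,0]]'
```

```text
time: 5.08
position: [0.5177, 0.3031, 0.1006]
eef_rot: [1.494, 2.763, 0.002]
ft_force: [-1.9, -2.4, 11.5]
grip_width: 0.099
gripper_force: 81.3
```

```bash
python3 -m crank '[[0,0,0,0,0,10,0],[0,0,0,0,0,20,0],[0,0,0,0,0,30,0],[0,0,0,0,0,38,0],[0,0,0,0,0,44,0]]'
python3 -c "
from h import *
s=arm.read_state();print(R.from_rotvec(s['eef_rot']).as_matrix()[:2,1],s['ft_force'],s['torque'])"
```

```text
time: 5.7
position: [0.5188, 0.3039, 0.1014]
eef_rot: [0.344, 3.119, 0.005]
ft_force: [-0.9, 0.6, 10.8]
grip_width: 0.099
gripper_force: 81.3
[0.21793654 0.97595754] [-0.88271655  0.56300692 10.76147802] [ 0.05091495  0.17345728 -0.08231902]
```

```bash
cat > y.py <<'E'
from h import *
s=arm.read_state();v=R.from_rotvec(s['eef_rot']).as_matrix()[:2,1]
print('yaw',np.degrees(np.arctan2(v[1],v[0]))-33.2,np.round(s['ft_force'],1),np.round(s['torque'],2),s['grip_width'])
E
for i in 1 2; do python3 -m crank '[[0,0,0,0,0,2,0],[0,0,0,0,0,4,0],[0,0,0,0,0,4,0]]'|grep force; python3 y.py;done
```

```text
ft_force: [-1.4, 0.4, 11.3]
gripper_force: 81.3
yaw 48.02239450991752 [-1.4  0.4 11.3] [ 0.02  0.19 -0.  ] 0.10250051510361126
ft_force: [-0.5, -0.4, 10.5]
gripper_force: 81.3
yaw 52.02236143293436 [-0.5 -0.4 10.5] [0.04 0.24 0.02] 0.09893828449609393
```

```bash

for i in 1 2 3; do python3 -m crank '[[0,0,0,0,0,2,0],[0,0,0,0,0,4,0],[0,0,0,0,0,4,0]]'|grep xx; python3 y.py;done
```

```text
yaw 56.02569846571143 [-0.1 -0.1 11.1] [0.06 0.19 0.05] 0.09868833697440303
yaw 60.024189538926194 [-0.8  0.  10.2] [0.11 0.18 0.02] 0.0992936699675267
yaw 64.02510096536862 [ 0.3 -0.5 10.3] [ 0.1   0.16 -0.  ] 0.09737078298654436
```

```bash

for i in 1 2 3; do python3 -m crank '[[0,0,0,0,0,2,0],[0,0,0,0,0,4,0],[0,0,0,0,0,4,0]]'|grep xx; python3 y.py;done
```

```text
yaw 68.02514742579366 [-0.8  1.9 10.7] [0.1  0.17 0.  ] 0.09865694159023758
yaw 72.02558388149882 [-0.2  0.4 10.2] [0.11 0.2  0.02] 0.09989868053014662
yaw 76.02681813145516 [0.3 0.4 9.8] [ 0.1   0.19 -0.02] 0.09613592731816319
```

```bash

for i in 1 2 3; do python3 -m crank '[[0,0,0,0,0,1.5,0],[0,0,0,0,0,3,0],[0,0,0,0,0,3,0]]'|grep xx; python3 y.py;done
```

```text
yaw 78.88678671086151 [-0.4  0.4 10.2] [ 0.11  0.18 -0.97] 0.10170995826109086
yaw 81.77948183819639 [-0.1 -0.1 10.2] [ 0.1   0.18 -1.66] 0.10199292803170454
yaw 84.69162466850018 [-0.4 -0.  10.2] [ 0.09  0.24 -2.37] 0.09891167048811009
```

The torque rises sharply near 77–78°, so that is the end stop. I'll ease back and lift.

```bash
python3 -m crank '[[0,0,0,0,0,-6,0],[0,0,0.004,0,0,-7,0],[0,0,0.012,0,0,-7,0],[0,0,0.025,0,0,-7,0],[0,0,0.045,0,0,-7,0]]'; python3 y.py
python3 -m crank '[[0,0,0.02,0,0,0,0],[0,0,0.04,0,0,0,0],[0,0,0.06,0,0,0,0],[0,0,0.06,0,0,0,0]]'; python3 y.py
python3 - <<'E'
from h import *
p=shot('wrist');cv2.imwrite('pics/w2.png',p['frame']);print(arm.read_state()['joint_pos'])
E
```

```text
time: 10.45
position: [0.5166, 0.3025, 0.1433]
eef_rot: [0.58, -3.084, 0.002]
ft_force: [0.2, -0.0, -2.1]
grip_width: 0.1
gripper_force: 79.5
yaw 78.08298197181857 [ 0.2 -0.  -2.1] [ 0.04 -0.04 -0.01] 0.10027007260357798
time: 10.95
position: [0.5179, 0.3031, 0.2057]
eef_rot: [-0.579, 3.086, 0.0]
ft_force: [1.7, -0.6, -3.4]
grip_width: 0.1
gripper_force: 79.6
yaw 78.05280038389016 [ 1.7 -0.6 -3.4] [ 0.02  0.02 -0.01] 0.10031409886999325
[ 5.29618671e-01  2.71468245e-01  2.60215391e-02  1.32519549e+00
 -2.63438663e-04  1.58942466e-01]
```

View pics/w2.png

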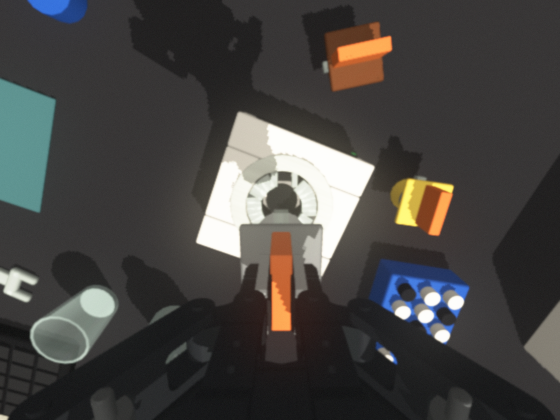

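The blade is held between the fingers at (282,280), and the well below it is empty at (280,195). Next I'll carry it to the mat, tilt 60° with the foot outward about the closing axis so the blade lands on edge, and lower it.

```bash
python3 -m crank '[[0,-0.05,0.01,0,0,-5,0],[0.01,-0.11,0.01,0,0,-10,0],[0.02,-0.17,0.01,0,0,-15,0],[0.03,-0.23,0,0,0,-21.2,0],[0.035,-0.28,0,0,0,-21.2,0]]';python3 -m crank '[[0.004,-0.04,0,0,-10,0,0],[0.004,-0.044,0,0,-20,0,0],[0.004,-0.044,0,0,-30,0,0],[0.004,-0.044,0,0,-40,0,0],[0.004,-0.044,0,0,-50,0,0]]'; python3 -m crank '[[0,0,-0.04,0,-10,0,0],[0,0,-0.08,0,-10,0,0],[0,0,-0.11,0,-10,0,0],[0,0,-0.13,0,-10,0,0],[0,0,-0.13,0,-10,0,0]]'
python3 - <<'E'
from h import *
s=arm.read_state();print(R.from_rotvec(s['eef_rot']).as_matrix().round(3),s['joint_pos'],s['ft_force'])
p=shot('side');b=p['frame'][130:270,220:440];cv2.imwrite('pics/s2.png',cv2.resize(b,None,fx=3.6,fy=3.6,interpolation=2))
E
```

```text
time: 11.62
position: [0.5515, 0.0207, 0.202]
eef_rot: [-0.002, -3.138, 0.001]
ft_force: [0.3, -0.2, -1.5]
grip_width: 0.1
gripper_force: 79.4
time: 12.25
position: [0.555, -0.0211, 0.2029]
eef_rot: [-0.0, 2.265, -0.001]
ft_force: [1.0, -0.5, -3.6]
grip_width: 0.099
gripper_force: 79.7
time: 12.88
position: [0.5589, -0.0212, 0.074]
eef_rot: [-0.0, 2.104, 0.0]
ft_force: [0.2, 0.4, -2.5]
grip_width: 0.103
gripper_force: 79.7
[[-0.508 -0.     0.861]
 [-0.     1.     0.   ]
 [-0.861  0.    -0.508]] [-0.06529935 -0.09129468 -1.26581335 -0.64065068  0.05650081 -0.03326932] [ 0.24706534  0.42306498 -2.50226042]
```

View pics/s2.png

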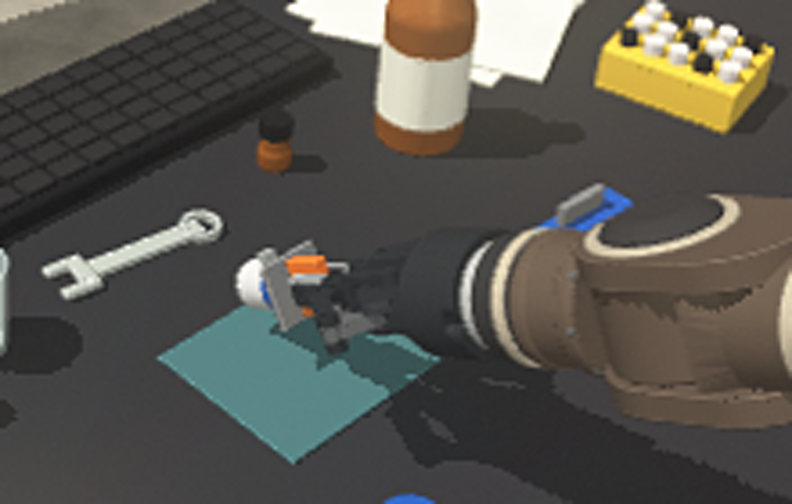

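The elbow joint is close to its limit, so I'll reduce the tilt to about 48° and shift outward before lowering.

```bash
python3 -m crank '[[0.015,0,0.003,0,6,0,0],[0.024,0,0.002,0,12,0,0],[0.024,0,0.001,0,12,0,0],[0.024,0,-0.003,0,12,0,0]]'; python3 -c "
from h import *
print(arm.read_state()['joint_pos'])";  python3 -m crank '[[0,0,-0.001,0,0,0,0],[0,0,-0.002,0,0,0,0],[0,0,-0.002,0,0,0,0]]'
```

```text
time: 13.42
position: [0.5829, -0.0212, 0.0734]
eef_rot: [-0.0, 2.306, 0.0]
ft_force: [-0.4, -0.7, -2.3]
grip_width: 0.098
gripper_force: 79.7
[-0.05554728 -0.10848791 -1.04781581 -0.20325246  0.04144654 -0.03736899]
time: 13.8
position: [0.5833, -0.0212, 0.0709]
eef_rot: [-0.0, 2.309, 0.0]
ft_force: [0.6, 0.1, -2.0]
grip_width: 0.102
gripper_force: 79.7
```

```bash
for i in 1 2 3 4; do python3 -m crank '[[0,0,-0.001,0,0,0,0],[0,0,-0.001,0,0,0,0]]'|grep -E 'pos|ft'; done
```

```text
position: [0.5839, -0.0213, 0.0706]
ft_force: [0.3, -0.1, -1.4]
position: [0.5838, -0.0213, 0.0696]
ft_force: [1.4, 0.3, -2.0]
position: [0.5838, -0.0212, 0.0686]
ft_force: [-0.5, 0.1, -2.7]
position: [0.5838, -0.0213, 0.0675]
ft_force: [-0.8, -0.5, -1.4]
```

```bash
for i in 1 2 3; do python3 -m crank '[[0,0,-0.001,0,0,0,0],[0,0,-0.001,0,0,0,0]]'|grep -E 'pos|ft'; done
```

```text
position: [0.584, -0.0213, 0.0669]
ft_force: [-0.4, -0.6, -1.6]
position: [0.5844, -0.0213, 0.0664]
ft_force: [-0.9, -0.6, 2.7]
position: [0.5849, -0.0213, 0.0661]
ft_force: [-2.3, -0.5, 5.5]
```

```bash
python3 -m crank '[[0,0,0.002,0,0,0,0],[0,0,0.002,0,0,0,0.5],[0,0,0.002,0,0,0,1],[0,0,0.002,0,0,0,1],[0,0,0.002,0,0,0,1]]'; python3 -m crank '[[0,0,0,0,0,0,1],[0,0,0,0,0,0,1],[-0.01,0,0.01,0,0,0,1],[-0.03,0,0.04,0,0,0,1],[-0.04,0,0.09,0,0,0,1]]'
python3 -m crank '[[-0.01,0,0.05,0,10,0,1],[-0.02,0,0.08,0,20,0,1],[-0.03,0,0.09,0,30,0,1],[-0.03,0,0.09,0,40,0,1],[-0.03,0,0.09,0,48,0,1]]'
python3 - <<'E'
from h import *
s=arm.read_state();print(s['joint_pos'])
p=shot('wrist');cv2.imwrite('pics/w3.png',p['frame']);print(s['position'],p['W'])
for k,z in dict(cartridge_mid=.027,cartridge_grip=.027,cartridge=.027,mat=0,bed=.012,cradle=0).items():
    for r in nets.pinpoint(p,k)[:2]: print(' ',k,np.array(r['location']),round(r['score'],2),atz(p,r['location'],z))
E
```

```text
time: 16.18
position: [0.5839, -0.0213, 0.0666]
eef_rot: [-0.0, 2.308, 0.0]
ft_force: [0.6, -0.2, -0.4]
grip_width: 0.934
gripper_force: 0.0
time: 16.8
position: [0.5414, -0.0212, 0.1544]
eef_rot: [0.0, 2.314, 0.001]
ft_force: [0.4, 0.3, -0.4]
grip_width: 1.002
gripper_force: 0.0
time: 17.42
position: [0.5144, -0.0213, 0.249]
eef_rot: [-0.0, 3.116, 0.0]
ft_force: [0.6, 0.1, -0.2]
grip_width: 0.999
gripper_force: 0.0
[-4.19199323e-02  8.63205971e-02 -1.00220222e-01  1.35870247e+00
  1.08957546e-03 -4.19652887e-02]
[ 0.51437727 -0.02128031  0.24895995] [[-9.39870746e-04 -9.45721887e-01 -3.24975735e-01  4.34800868e-01]
 [ 9.99999550e-01 -8.46285500e-04 -4.29323139e-04 -2.24967627e-02]
 [ 1.30998036e-04 -3.24975993e-01  9.45722257e-01  3.64106401e-01]
 [ 0.00000000e+00  0.00000000e+00  0.00000000e+00  1.00000000e+00]]
  cartridge_mid [292.  243.5] 0.9 [ 0.59078312 -0.00821544  0.027     ]
  cartridge_grip [312.7 227.2] 0.66 [0.56868629 0.01706486 0.027     ]
  cartridge_grip [540.6 180.4] 0.22 [0.50982729 0.27982568 0.027     ]
  cartridge [268.3 261.4] 0.7 [ 0.61607016 -0.03840079  0.027     ]
  mat [281.  226.7] 0.75 [ 0.57873234 -0.02206929  0.        ]
  bed [ 67.5 165.4] 0.64 [ 0.49532637 -0.27771085  0.012     ]
  cradle [ 74.8 163.9] 0.76 [ 0.49550794 -0.27701963  0.        ]
```

View pics/w3.png

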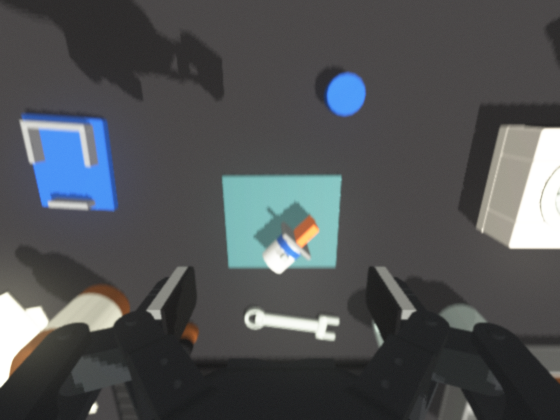

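The cartridge lies on the mat, barrel at (280,253) and orange grip at (306,231). It is yawed about 45°, and the side it rests on isn't clear yet. The cradle is at (72,163), cheeks toward the robot. I'll look closer.

```bash
python3 -m crank '[[0.01,0.005,-0.05,0,0,0,1],[0.02,0.01,-0.07,0,0,0,1],[0.02,0.01,-0.07,0,0,0,1]]'
python3 - <<'E'
from h import *
p=shot('wrist');print(p['W'])
for k,z in dict(cartridge_mid=.027,cartridge_grip=.027,cartridge=.027,cartridge_lugs=.027).items():
    for r in nets.pinpoint(p,k)[:1]: print(' ',k,np.array(r['location']),round(r['score'],2),atz(p,r['location'],z)); l=r['location'] if k=='cartridge_mid' else (l if k!='cartridge_mid' else 0)
u,v=[int(a) for a in l];print(u,v)
u=min(max(u,80),480);v=min(max(v,75),345)
cv2.imwrite('pics/w4.png',cv2.resize(p['frame'][v-75:v+75,u-80:u+80],None,fx=4,fy=4,interpolation=2))
E
```

```text
time: 18.15
position: [0.5322, -0.0111, 0.1768]
eef_rot: [-0.001, 3.113, 0.0]
ft_force: [-0.1, 0.1, -0.5]
grip_width: 0.997
gripper_force: 0.0
[[-1.28659882e-03 -9.44833596e-01 -3.27548195e-01  4.52280071e-01]
 [ 9.99999110e-01 -1.10032939e-03 -7.53994392e-04 -1.23557052e-02]
 [ 3.51988330e-04 -3.27548873e-01  9.44834172e-01  2.91747646e-01]
 [ 0.00000000e+00  0.00000000e+00  0.00000000e+00  1.00000000e+00]]
  cartridge_mid [283.  258.2] 0.87 [ 0.59193709 -0.00988021  0.027     ]
  cartridge_grip [311.6 234.8] 0.94 [0.56627168 0.0180614  0.027     ]
  cartridge [258.1 281.5] 0.82 [ 0.61899809 -0.03564366  0.027     ]
  cartridge_lugs [274.2 267.3] 0.76 [ 0.60231948 -0.01882067  0.027     ]
283 258
```

View pics/w4.png

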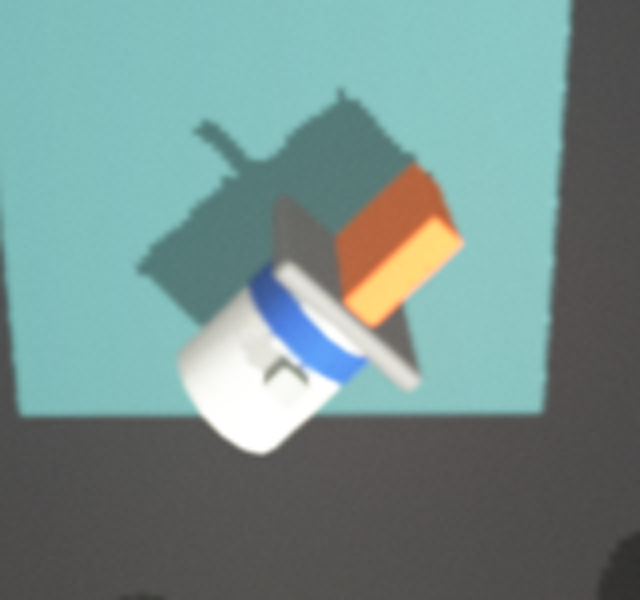

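It is lying blade on edge with a lug facing up, barrel at (270,365) in the crop, axis level, so the barrel's sides are clear to grip. I'll take it across the barrel.

```bash
python3 -m crank '[[0.03,-0.005,0,0,1.6,0,1],[0.071,-0.0095,-0.02,0,1.6,0,1]]'; python3 -m crank '[[0,0,0,0,0,-10,1],[0,0,0,0,0,-20,1],[0,0,-0.02,0,0,-30,1],[0,0,-0.04,0,0,-40,1],[0,0,-0.06,0,0,-45.5,1]]'; python3 -m crank '[[0,0,0,0,0,0,1],[0,0,0,0,0,0,1]]'; python3 - <<'E'
from h import *
s=arm.read_state();print(R.from_rotvec(s['eef_rot']).as_matrix().round(3),s['joint_pos'])
p=shot('wrist')
for k,z in dict(cartridge_mid=.027,cartridge_grip=.027,cartridge=.027,cartridge_lugs=.027).items():
    for r in nets.pinpoint(p,k)[:1]: print(' ',k,np.array(r['location']),round(r['score'],2),atz(p,r['location'],z))
E
```

```text
time: 18.65
position: [0.6068, -0.0211, 0.1597]
eef_rot: [0.0, 3.137, 0.0]
ft_force: [-0.5, -0.1, -0.6]
grip_width: 0.995
gripper_force: 0.0
time: 19.27
position: [0.6053, -0.021, 0.0972]
eef_rot: [1.22, 2.894, 0.002]
ft_force: [-0.6, -0.0, -0.1]
grip_width: 1.004
gripper_force: 0.0
time: 19.52
position: [0.6054, -0.0209, 0.098]
eef_rot: [1.212, 2.897, 0.002]
ft_force: [-0.3, -0.1, -0.1]
grip_width: 1.004
gripper_force: 0.0
[[-0.702  0.712  0.001]
 [ 0.712  0.702  0.001]
 [-0.     0.001 -1.   ]] [-3.48020354e-02  3.18276426e-01 -1.47590117e-01  1.10371370e+00
  7.43660546e-04  7.57870920e-01]
  cartridge_mid [281.1 210.1] 0.76 [ 0.59200881 -0.00770138  0.027     ]
  cartridge_grip [281.1 158.2] 0.63 [0.56781726 0.0167872  0.027     ]
  cartridge [280.2 260.6] 0.77 [ 0.6178281  -0.03474508  0.027     ]
  cartridge_lugs [283.3 227.7] 0.81 [ 0.6019081  -0.01558373  0.027     ]
```

```bash
python3 -m crank '[[-0.002,0.001,-0.03,0,0,0,1],[-0.002,0.001,-0.055,0,0,0,1],[-0.002,0.001,-0.062,0,0,0,1],[-0.002,0.001,-0.062,0,0,0,1]]'; python3 -m crank '[[0,0,0,0,0,0,0.5],[0,0,0,0,0,0,0.3],[0,0,0,0,0,0,0.3],[0,0,0,0,0,0,0.3]]' 50; python3 y.py;python3 -m crank '[[0,0,0,0,0,0,0.2],[0,0,0.02,0,0,0,0.2],[0,0,0.05,0,0,0,0.2],[0,0,0.1,0,0,0,0.2],[0,0,0.1,0,0,0,0.2]]'; python3 y.py
```

```text
time: 20.27
position: [0.6029, -0.0198, 0.0349]
eef_rot: [-1.214, -2.896, -0.001]
ft_force: [0.2, -0.1, -0.0]
grip_width: 1.003
gripper_force: 0.0
time: 20.78
position: [0.6033, -0.0198, 0.0355]
eef_rot: [1.215, 2.897, 0.001]
ft_force: [-0.4, 0.7, 5.2]
grip_width: 0.392
gripper_force: 49.4
yaw 11.302154353665252 [-0.4  0.7  5.2] [0.02 0.14 0.02] 0.39166933839195767
time: 21.4
position: [0.6049, -0.0198, 0.1385]
eef_rot: [1.213, 2.892, 0.004]
ft_force: [0.4, 0.3, -2.4]
grip_width: 0.393
gripper_force: 50.5
yaw 11.301473280626787 [ 0.4  0.3 -2.4] [ 0.01 -0.02 -0.01] 0.3931006676510043
```

The cartridge is held across the barrel at about 34 mm. Next I'll fit the cradle's pose from the blue plate outline.

```bash
python3 -m crank '[[-0.02,-0.03,0.02,0,0,10,0.2],[-0.05,-0.06,0.05,0,0,20,0.2],[-0.08,-0.1,0.08,0,0,30,0.2],[-0.1,-0.13,0.1,0,0,40,0.2],[-0.1,-0.14,0.1,0,0,45,0.2]]';python3 -m crank '[[0,0,0,0,0,0,0.2],[0,0,0,0,0,0,0.2]]'
cat > cr.py <<'E'
from h import *
np.set_printoptions(precision=4,suppress=True)
s=arm.read_state();print(s['position'],s['joint_pos'])
for n in ('wrist','scene','side'):
    p=shot(n);b=[r for r in nets.pinpoint(p,'bed') if r['score']>.3]
    if not b: print(n,'none');continue
    c=b[0]['location'];print(n,c,b[0]['score'],atz(p,c,.012))
    hsv=cv2.cvtColor(p['frame'],cv2.COLOR_BGR2HSV)
    m=cv2.inRange(hsv,(100,140,60),(125,255,255));k=np.zeros_like(m);cv2.circle(k,tuple(int(v) for v in c),75 if n=='wrist' else 40,255,-1);m&=k
    ct=np.vstack([q for q in cv2.findContours(m,0,2)[0] if cv2.contourArea(q)>8])
    w=np.array([atz(p,q,.012)[:2] for q in ct[:,0]],np.float32);r=cv2.minAreaRect(w*1000)
    print(r)
    cv2.imwrite(f'pics/cr_{n}.png',p['frame'])
E
python3 cr.py
```

```text
time: 22.02
position: [0.5018, -0.1614, 0.2354]
eef_rot: [0.012, 3.141, -0.001]
ft_force: [0.5, 0.4, -3.2]
grip_width: 0.392
gripper_force: 50.6
time: 22.28
position: [0.5026, -0.1592, 0.2334]
eef_rot: [-0.016, -3.139, -0.002]
ft_force: [0.1, 0.0, -1.8]
grip_width: 0.395
gripper_force: 50.6
[ 0.5026 -0.1592  0.2334] [-0.307   0.1331 -0.0813  1.3595  0.0003 -0.2971]
wrist [182.0, 185.5] 0.96 [ 0.4967 -0.276   0.012 ]
((495.69464111328125, -274.19635009765625), (90.95985412597656, 110.21751403808594), 86.4674301147461)
scene [144.0, 180.1] 0.69 [ 0.4836 -0.2789  0.012 ]
((495.89654541015625, -271.7463073730469), (93.89618682861328, 114.79158020019531), 86.53087615966797)
side [394.4, 198.1] 0.58 [ 0.4927 -0.2712  0.012 ]
((493.87255859375, -266.49365234375), (98.8458480834961, 115.67253112792969), 86.47663879394531)
```

```bash
python3 - <<'E'
from h import *
np.set_printoptions(precision=4,suppress=True)
s=arm.read_state();tcp=s['position'];print(tcp)
P={n:shot(n) for n in ('wrist','side','scene')}
for k in ('cartridge_mid','cartridge_grip','cartridge','cartridge_lugs'):
    L={}
    for n,p in P.items():
        for r in nets.pinpoint(p,k):
            if r['score']>.25 and np.linalg.norm(atz(p,r['location'],.225)[:2]-tcp[:2])<.08:
                L[n]=ray(p,np.array(r['location'])); print(k,n,r['location'],round(r['score'],2),atz(p,r['location'],.225)-tcp);break
    if 'wrist' in L and 'side' in L: X,e=tri(L['wrist'],L['side']);print('  tri',X-tcp,e)
p=P['side'];u,v=[int(a) for a in proj(p,np.array(tcp))]
a=cv2.resize(p['frame'][v-50:v+60,u-70:u+70],(763,600),interpolation=2)
cv2.imwrite('pics/s5.png',a)
E
```

```text
[ 0.503  -0.1593  0.2344]
cartridge_mid wrist [280.5, 252.0] 0.92 [-0.0176 -0.0011 -0.0094]
cartridge_mid side [381.8, 145.6] 0.85 [-0.0152  0.0086 -0.0094]
cartridge_mid scene [171.9, 117.7] 0.95 [-0.031  -0.0083 -0.0094]
  tri [-0.0119 -0.0006 -0.0164] 0.004487314161040708
cartridge_grip wrist [280.2, 178.5] 0.71 [-0.0526 -0.001  -0.0094]
cartridge_grip side [399.5, 151.1] 0.85 [-0.0533 -0.0023 -0.0094]
cartridge_grip scene [182.6, 110.6] 0.82 [-0.0558  0.0062 -0.0094]
  tri [-0.0533 -0.0012 -0.0087] 0.001102875983594347
cartridge wrist [277.2, 320.1] 0.62 [ 0.0204 -0.0031 -0.0094]
cartridge side [372.7, 136.5] 0.9 [ 0.0213 -0.0068 -0.0094]
cartridge scene [163.8, 136.1] 0.93 [ 0.0223 -0.0062 -0.0094]
  tri [ 0.0188 -0.0031 -0.007 ] 0.00030261431037630673
cartridge_lugs wrist [284.1, 280.2] 0.81 [-0.0025  0.0005 -0.0094]
cartridge_lugs side [378.1, 139.4] 0.59 [ 0.0058 -0.006  -0.0094]
cartridge_lugs scene [171.9, 128.8] 0.89 [-0.0003  0.0025 -0.0094]
  tri [-0.0014  0.001  -0.0057] 0.005779013400442553
```

View pics/s5.png

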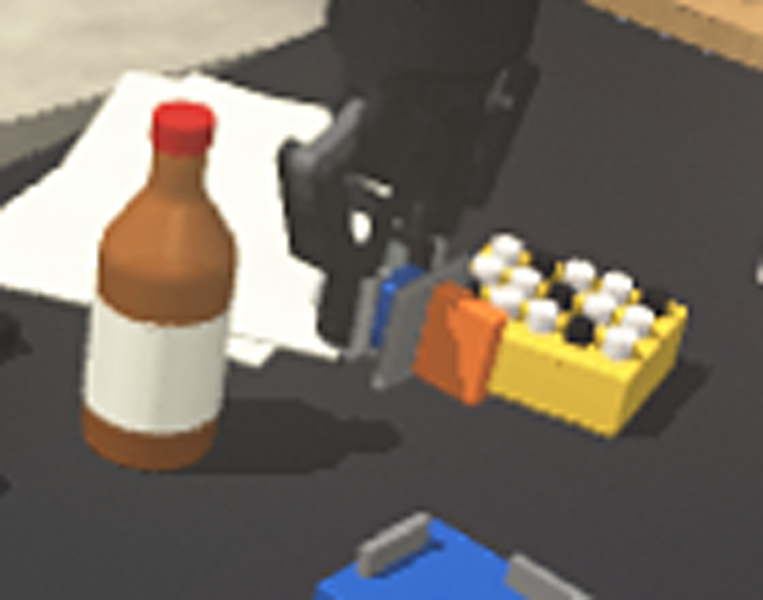

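The side crop shows the cartridge level in the jaws, orange grip toward the robot at (465,335). The cradle is centred at (0.496, −0.274), yaw −3.5°.

```bash
python3 -m crank '[[0.005,-0.05,0,0,0,-3,0.2],[0.01,-0.1,0,0,0,-3,0.2],[0.01,-0.1145,-0.04,0,0,-3,0.2],[0.01,-0.1145,-0.09,0,0,-3,0.2],[0.01,-0.1145,-0.13,0,0,-3,0.2]]'; python3 -m crank '[[0,0,0,0,0,0,0.2],[0,0,0,0,0,0,0.2]]'
python3 - <<'E'
from h import *
np.set_printoptions(precision=4,suppress=True)
s=arm.read_state();t=np.array(s['position']);print(t,R.from_rotvec(s['eef_rot']).as_matrix()[:,1])
p=shot('wrist')
for k,z in (('cartridge_mid',t[2]-.0085),('cartridge_grip',t[2]-.0085),('cartridge',t[2]-.0085),('bed',.012)):
    for r in nets.pinpoint(p,k)[:1]: print(k,r['location'],round(r['score'],2),atz(p,r['location'],z))
cv2.imwrite('pics/w6.png',p['frame'])
E
```

```text
time: 23.95
position: [0.5123, -0.2745, 0.1026]
eef_rot: [-0.097, -3.138, -0.001]
ft_force: [0.4, -1.3, -3.0]
grip_width: 0.392
gripper_force: 50.8
time: 24.2
position: [0.5137, -0.2746, 0.1064]
eef_rot: [0.096, 3.139, -0.001]
ft_force: [0.9, -1.1, -1.6]
grip_width: 0.388
gripper_force: 50.6
[ 0.5137 -0.2746  0.1064] [ 0.0609  0.9981 -0.0005]
cartridge_grip [282.1, 179.9] 0.93 [ 0.4616 -0.272   0.0979]
cartridge [278.5, 320.9] 0.93 [ 0.5338 -0.2781  0.0979]
bed [280.6, 201.4] 0.57 [ 0.4945 -0.2748  0.012 ]
```

View pics/w6.png

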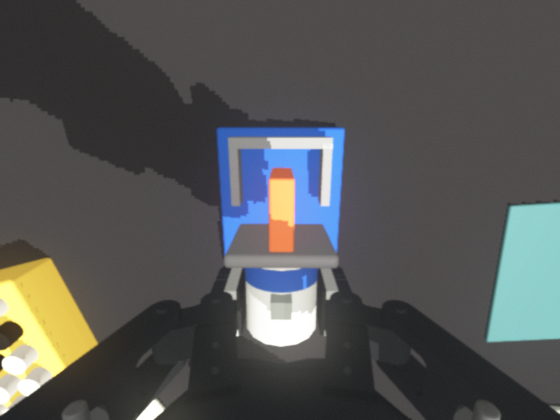

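The cartridge sits squarely over the cradle, with the blade at (282,210) centred between the cheeks. I'll lower it.

```bash
python3 -m crank '[[0,0,-0.02,0,0,0,0.2],[0,0,-0.04,0,0,0,0.2],[0,0,-0.055,0,0,0,0.2],[0,0,-0.058,0,0,0,0.2]]'; for i in 1 2 3 ; do python3 -m crank '[[0,0,-0.0015,0,0,0,0.2],[0,0,-0.0015,0,0,0,0.2]]'|grep -E 'pos|ft'; done
```

```text
time: 24.95
position: [0.5125, -0.274, 0.046]
eef_rot: [-0.096, -3.138, -0.001]
ft_force: [-0.1, -0.3, -3.0]
grip_width: 0.397
gripper_force: 50.7
position: [0.5133, -0.2745, 0.0458]
ft_force: [0.0, -0.3, -4.3]
position: [0.5134, -0.2745, 0.0446]
ft_force: [-0.1, -0.1, 3.0]
position: [0.5137, -0.2746, 0.0444]
ft_force: [-3.2, 1.4, 11.2]
```

Contact came at the expected height. I'll ease up, release and retreat.

```bash
python3 -m crank '[[0,0,0.0015,0,0,0,0.2],[0,0,0.0015,0,0,0,0.45],[0,0,0.0015,0,0,0,0.7],[0,0,0.0015,0,0,0,1],[0,0,0.0015,0,0,0,1]]';python3 -m crank '[[0,0,0,0,0,0,1],[0,0,0.005,0,0,0,1],[0,0,0.03,0,0,0,1],[0,0,0.07,0,0,0,1],[0,0,0.12,0,0,0,1]]'; python3 -m crank '[[0,0,0,0,0,0,1],[0,0,0,0,0,0,1]]'
python3 - <<'E'
from h import *
np.set_printoptions(precision=4,suppress=True)
p=shot('wrist')
for k in ('cartridge_mid','cartridge_grip','cartridge'):
    for r in nets.pinpoint(p,k)[:1]: print(k,r['location'],round(r['score'],2),atz(p,r['location'],.036))
cv2.imwrite('pics/w7.png',cv2.resize(p['frame'][80:380,100:460],(720,600)))
E
```

```text
time: 26.32
position: [0.5128, -0.2742, 0.0435]
eef_rot: [-0.096, -3.139, -0.001]
ft_force: [-0.4, -0.0, -0.5]
grip_width: 1.003
gripper_force: 0.0
time: 26.95
position: [0.5123, -0.2739, 0.1644]
eef_rot: [-0.096, -3.138, -0.002]
ft_force: [0.9, -1.1, -0.3]
grip_width: 1.0
gripper_force: 0.0
time: 27.2
position: [0.5128, -0.2742, 0.1637]
eef_rot: [-0.096, -3.14, -0.0]
ft_force: [-0.5, 0.6, -0.6]
grip_width: 1.001
gripper_force: 0.0
cartridge_mid [279.6, 194.8] 0.84 [ 0.4966 -0.2754  0.036 ]
cartridge_grip [278.2, 153.8] 0.73 [ 0.462  -0.2744  0.036 ]
cartridge [278.7, 236.5] 0.62 [ 0.535  -0.2786  0.036 ]
```

View pics/w7.png

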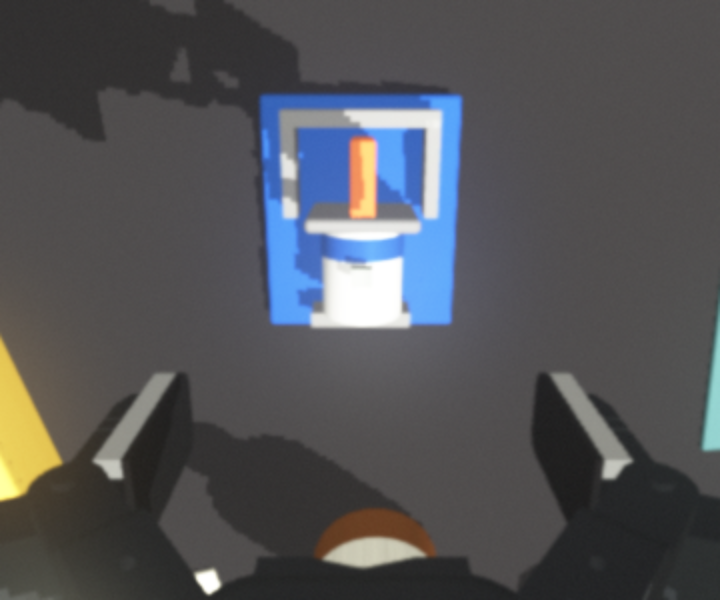

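The cartridge lies centred on the cradle floor, blade at (363,178) between the cheeks and foot inside the end wall, within about 1 mm of the middle. I'll hand it in.

```bash
python3 -c "
from plant import arm
print(arm.sign_off())"
```

```text
the job is handed in; nothing more can be done
None
```

I took the cartridge out of the bayonet, laid it on the mat and let go. I then re-gripped it across the barrel and laid it in the blue cradle, orange grip between the cheeks. It measured about 1 mm from the middle, and I handed the job in at about 27 s; no verdict came back.

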